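# Put a delivery away in the parts store

### The job

Pull the long parts box out from under the shelf by a good 10 cm, tip the bushings out of the scoop tray into it, set the tray back down flat on the bench and then slide the box fully home under the shelf again. Slide every white carton that lies on the bench, upright, into a free narrow lane of its own under the shelf until it meets the stop; the cartons may be done before or after. Leave the carton that is already put away in its lane, and do not disturb the jar or the tape core.

Things in the scene. Friction and masses are not known exactly. Their poses are not given: they have to be found in the camera images.
- rack: Low grey steel shelf unit, fixed on the bench, 204 (x) x 438 (y) x 82 mm high. Origin: middle of its front edge, bench level; x points in under the shelf (away from the robot within 0.1 rad), y left, z up. The board, 12 mm thick, underside 70 mm above the bench, covers it from x = 0 to 204 mm. Two bins, 60 mm high, stand fast on the board's right rear (x above 110, y -208 to -22 mm).
- narrow_lane (a point): Mouth of the rightmost of four narrow lanes (rack y = -185 mm): middle of its opening, bench level, axes as the rack's. The others follow to the left at rack y = -121, -57 and +7 mm. Each is 60 mm clear between 4 mm partitions that start at the front edge and reach up to the board; floor: the bench; a steel stop ends it 85 mm behind the front edge.
- wide_lane (a point): Mouth of the wide lane at the left (rack y = +128 mm): middle of its opening, bench level. 174 mm clear between partitions, floor: the bench, stop 200 mm behind the front edge. The parts box stands in it.
- parts_box: Long open cardboard box, loose, 260 (x) x 155 (y) x 58 mm high, walls and floor 5 mm, 0.28 to 0.56 kg. Origin: centre of its underside, x to its rear as the rack's x. Fully home (rear at the stop) its origin lies 70 mm behind the rack's front edge and 60 mm of it stand out of the rack; it starts 4 to 22 mm short of that. It slides along x, with some 9 mm play either side.
- pull_tab (a point): Centre (70 mm above the bench) of the upper part of the black pull tab, an upright plate 12 (x) x 60 (y) mm on the middle of the box's front wall, from 40 to 84 mm above the bench; it can be pinched from above across its 12 mm, one finger inside the box.
- tray: Loose aluminium scoop tray, 145 (x) x 108 (y) mm, 0.22 kg, floor 4 mm, 36 mm walls on three sides. Origin: under its middle, at its underside. The +x end has no wall: the floor's last 32 mm ramp up by 7.5 mm to the pouring lip. A bridge handle crosses over the middle (x = 0) along y, on uprights at the side walls. The bushings slide out once +x is tipped down by some 50 to 65 degrees.
- tray_handle (a point): Centre of the bridge handle bar: 14 (x) x 108 (y) x 20 mm high, 77 mm above the tray's underside; free below it down to 63 mm above the floor.
- tray_lip (a point): Middle of the tray's pouring lip, 75.5 mm towards +x from the tray's middle, 9.5 mm above its underside.
- bush0: Steel bushing, a solid plain cylinder to handle, 26 mm diameter, 22 mm long, 40 g, with a dark bore marked on its ends; origin: centre of one end face, z along its axis. Stands in the tray at the start. Three to five of them are there; None if absent.
- bush1: Steel bushing, a solid plain cylinder to handle, 26 mm diameter, 22 mm long, 40 g, with a dark bore marked on its ends; origin: centre of one end face, z along its axis. Stands in the tray at the start. Three to five of them are there; None if absent.
- bush2: Steel bushing, a solid plain cylinder to handle, 26 mm diameter, 22 mm long, 40 g, with a dark bore marked on its ends; origin: centre of one end face, z along its axis. Stands in the tray at the start. Three to five of them are there; None if absent.
- bush3: Steel bushing, a solid plain cylinder to handle, 26 mm diameter, 22 mm long, 40 g, with a dark bore marked on its ends; origin: centre of one end face, z along its axis. Stands in the tray at the start. Three to five of them are there; None if absent.
- bush4: Steel bushing, a solid plain cylinder to handle, 26 mm diameter, 22 mm long, 40 g, with a dark bore marked on its ends; origin: centre of one end face, z along its axis. Stands in the tray at the start. Three to five of them are there; None if absent.
- carton0: White closed carton, loose, 110 (x) x 44 (y) x 50 mm high, 0.1 to 0.2 kg; origin: centre of its underside. Starts on the bench to the right, to be put away; either end may go first. Two or three of them are there; None if absent. Fully home in a narrow lane its origin lies 30 mm behind the rack's front edge and 25 mm of it stand out of the rack.
- carton1: White closed carton, loose, 110 (x) x 44 (y) x 50 mm high, 0.1 to 0.2 kg; origin: centre of its underside. Starts on the bench to the right, to be put away; either end may go first. Two or three of them are there; None if absent. Fully home in a narrow lane its origin lies 30 mm behind the rack's front edge and 25 mm of it stand out of the rack.
- carton2: White closed carton, loose, 110 (x) x 44 (y) x 50 mm high, 0.1 to 0.2 kg; origin: centre of its underside. Starts on the bench to the right, to be put away; either end may go first. Two or three of them are there; None if absent. Fully home in a narrow lane its origin lies 30 mm behind the rack's front edge and 25 mm of it stand out of the rack.
- stock0: Carton of the same kind, already put away in narrow lane 0 at the start, to be left there. Only one of the four is there; None if absent. Origin: centre of its underside.
- stock1: Carton of the same kind, already put away in narrow lane 1 at the start, to be left there. Only one of the four is there; None if absent. Origin: centre of its underside.
- stock2: Carton of the same kind, already put away in narrow lane 2 at the start, to be left there. Only one of the four is there; None if absent. Origin: centre of its underside.
- stock3: Carton of the same kind, already put away in narrow lane 3 at the start, to be left there. Only one of the four is there; None if absent. Origin: centre of its underside.
- tape_roll: Cardboard tape core, loose, 84 mm diameter, 48 mm high, standing at the left of the rack; origin: centre of its underside. A bystander.
- jar: Small closed jar, loose, 48 mm diameter, 60 mm high, standing in front of the rack; origin: centre of its underside. A bystander.
Things that resemble listed ones, but are neither listed nor needed, are in the scene too. Leave any brown or pink look-alike of the carton0 alone.

How it is judged (in metres and radians):
On the way, in this order (a step that is already met when the one before it is completed fails the run):
1. the parts box is pulled out by at least 90 mm from fully home (x of parts_box in the frame of rack below -0.02 m), for 0.2 s.
2. the tray is tipped (more than 0.6 rad) over the pulled-out box (angle between tray's own z axis and vertical above 0.6 rad and y of tray_lip in the frame of parts_box between -0.09 and 0.09 m and x of tray_lip in the frame of parts_box between -0.15 and 0.1 m), for 0.2 s.
3. all bushings are in the box and the tray stands flat on the bench (x of bush0 in the frame of parts_box between -0.125 and 0.125 m and y of bush0 in the frame of parts_box between -0.075 and 0.075 m and z of bush0 in the frame of parts_box between 0 and 0.056 m and x of bush1 in the frame of parts_box between -0.125 and 0.125 m and y of bush1 in the frame of parts_box between -0.075 and 0.075 m and z of bush1 in the frame of parts_box between 0 and 0.056 m and x of bush2 in the frame of parts_box between -0.125 and 0.125 m and y of bush2 in the frame of parts_box between -0.075 and 0.075 m and z of bush2 in the frame of parts_box between 0 and 0.056 m and x of bush3 in the frame of parts_box between -0.125 and 0.125 m and y of bush3 in the frame of parts_box between -0.075 and 0.075 m and z of bush3 in the frame of parts_box between 0 and 0.056 m and x of bush4 in the frame of parts_box between -0.125 and 0.125 m and y of bush4 in the frame of parts_box between -0.075 and 0.075 m and z of bush4 in the frame of parts_box between 0 and 0.056 m and angle between tray's own z axis and vertical below 0.1 rad and height (world z) of tray below 0.008 m and linear speed of tray below 0.02 m/s), for 0.2 s.
4. the box is slid fully home (within 8 mm) (x of parts_box in the frame of rack above 0.062 m and linear speed of parts_box below 0.02 m/s), for 0.2 s.
At the end, for the whole second after the job is handed in: The parts box is home within 8 mm of its stop with every bushing in it; the tray stands flat on the bench; every carton is upright on the bench in a narrow lane, within 10 mm of its stop; the carton stocked before has moved less than 15 mm; all at rest (all of step 3 and all of step 4 and x of carton0 in the frame of rack between 0.02 and 0.04 m and y of carton0 in the frame of rack between -0.217 and 0.039 m and angle between each of carton0, carton1, carton2's own z axis and vertical below 0.2 rad and height (world z) of each of carton0, carton1, carton2 below 0.012 m and linear speed of each of carton0, carton1, carton2 below 0.02 m/s and x of carton1 in the frame of rack between 0.02 and 0.04 m and y of carton1 in the frame of rack between -0.217 and 0.039 m and x of carton2 in the frame of rack between 0.02 and 0.04 m and y of carton2 in the frame of rack between -0.217 and 0.039 m and distance of each of stock0, stock1, stock2, stock3 from where it was at the start of the episode below 0.015 m); the robot touches nothing.
It fails at once if the jar or the tape core is moved by more than 3 cm (distance of any of tape_roll, jar from where it was at the start of the episode above 0.03 m).
Of stock0, stock1, stock2, stock3 only 1 to 1 are there at a start; the rules pass over those that are not, and their reading is None.
Of carton0, carton1, carton2 only 2 to 3 are there at a start; the rules pass over those that are not, and their reading is None.
Of bush0, bush1, bush2, bush3, bush4 only 3 to 5 are there at a start; the rules pass over those that are not, and their reading is None.
At some moment in a run one of carton0, carton1, carton2 may be knocked a few centimetres aside while the robot is not near it.
It also fails if it takes over 208 s, if anything falls off the work surface, if the arm or the gripper's body presses on something with over 40 N, if the wrist force passes 120 N, or if a joint passes its speed limit or range.

### The arm

A 6-joint arm with a two-finger parallel gripper is mounted at the origin on the work surface. World frame = base frame: x ahead of the robot, y to its left, z up, the work surface at z = 0. Lengths are in mm, angles in degrees, forces in N, time in s.
With the tool pointing down it reaches from about 325 to 925 mm from the base axis. Payload 3.1 kg.
Tool frame: the origin (TCP) lies at the very end of the fingers, on their centre line; the grasp point (between the pads) lies grasp_offset behind it (grasp_offset is the distance from the TCP to the grasp point, in mm); z points along the fingers, y is the line along which they close (so a half turn about z gives the same grasp; the last joint's range is limited). The gripper opens to 85 mm and grips with 20 to 120 N. Pads are 22 mm wide; open, the fingers measure 114 mm over their backs; the gripper's body (76 mm by 85 mm) begins 54 mm behind the grasp point. The pads swing forward as they close: fully open they stand 13 mm farther back than shut.
Start: joints at [-69.626, 12.427, 92.441, -0, 75.132, -6.429], TCP at [281.849, -557.853, 231.3] pointing down, gripper open.
Joint ranges: [-157.48, 157.48], [-44.54, 120.13], [17.64, 146.25], [-64.5, 244.5], [7.68, 150.69], [-147.95, 147.95]. Speed limits (degrees/s): [159.86, 159.86, 180, 180, 180, 180].

### API

Orientations are given as [roll, pitch, yaw] about the fixed x, y, z axes, in that order (R = Rz(yaw) Ry(pitch) Rx(roll)).
In Python, from station import * gives the robot as it stands. Calls block until the motion is done:
- goto(position, orientation): joint-space move of the TCP to a pose.
- move_l(position, attitude=None, speed=150): straight line of the TCP; attitude=None keeps the orientation; speed is the mean speed in mm/s.
- move_j(angles): joint-space move.
- grip(opening, squeeze=None): finger opening in mm; squeeze is the grip in N (None keeps the last); returns when the fingers have stopped.
- wait(seconds).
- solve_ik(position, orientation): joint angles nearest the present ones, or None.
- get_obs(): the state.
- get_image(name): name is "scene" or "side" or "wrist"; returns the picture (420x560x3 uint8, red, green, blue); there is no depth.
- get_calibration(name): a dict with "fx", "fy", "cx", "cy" (pixels), "R" (3x3) and "t" (3): a world point X has camera coordinates R X + t; the wrist camera has in their place "mount" (4x4, takes a point from camera to tool coordinates, whose origin is the TCP and whose axes are the flange's). Camera axes: x right, y down, z forward; pixel columns grow to the right and rows downward; lengths in mm; the calibration is good to about 2 mm. A picture is of the moment at which its call begins: read the wrist's pose just before it. get_calibration takes no time and is no camera call.
A pose or a line that the arm cannot do raises Unreachable and nothing moves.
- sign_off(): hands the job in; it is judged then, once.
Trained networks look in the newest picture that a camera, given by its name, has taken for a name from the list of things; names that differ only in an ending like _2 or _b are one class to them, and where a whole thing is asked for, a point or a joint stands for the part that bears it (a point fixed in the world has none). Each returns a list of dicts, best first, with "score" (0 to 1); they miss things now and then, are a little off and sometimes report something else, mostly with a low value. They report only what shows in the picture. A call takes as long as a camera call. They do not tell look-alikes from the thing itself.
- spot_in(name, camera): "extent" ([centre column, centre row, width, height] in pixels, round what is visible of it).
- regions_of(name, camera): "region" (420x560 bool, what is visible of it) and "extent" ([centre column, centre row, width, height] in pixels, round what is visible of it).
The state is a dict: "t": time; "joint_pos": joint angles; "qvel": joint speeds; "effort": joint torques, N m; "tcp_pos": TCP position; "ee_rot": TCP orientation; "wrist_force": force on the tool from outside, world axes, zero at the start; "moment": the same for the moment, N m; "grip_width": finger opening in mm; "grip_force": force on a finger pad.
Only numpy, scipy, OpenCV 4.12 (cv2) and the standard library are available. Lean on these libraries where they do the work, as an engineer would, in place of code of your own. Each camera call takes 0.05 s, during which the arm holds its last target. There are 200 camera calls.

## Working session

There is one attempt and no reset: what is moved stays moved. The work goes in short steps, each a Python script; the robot and the scene stay as the last script left them, time stands still between calls to the robot, and variables do not carry over. Pictures are saved under pics/ and viewed, at most 14 in all, crops included, and the job is handed in when it is done.

```bash
ls; mkdir -p pics; python3 - <<'E'
from station import *
import cv2,numpy as np
for n in ("scene","side"):
    im=get_image(n); cv2.imwrite(f"pics/{n}0.png",cv2.resize(im[:,:,::-1],(784,588)))
    np.save(f"{n}0.npy",im)
    c=get_calibration(n); print(n,{k:np.round(v,3).tolist() for k,v in c.items()})
    for k in ("carton0","stock0","parts_box","pull_tab","tray","tray_handle","jar","tape_roll","bush0","rack"):
        print(k,[(round(d["score"],2),np.round(d["extent"]).tolist()) for d in spot_in(k,n)][:6])
o=get_obs(); print(o); print(get_calibration("wrist"))
try: print(grasp_offset)
except Exception as e: print(e)
E
```

```text
pics
scene {'fx': 461.37, 'fy': 461.37, 'cx': 280.941, 'cy': 207.417, 'R': [[-0.735, 0.678, 0.009], [0.537, 0.591, -0.603], [-0.414, -0.438, -0.798]], 't': [353.734, -243.464, 1562.274]}
carton0 [(0.89, [259.0, 155.0, 32.0, 38.0]), (0.82, [319.0, 196.0, 35.0, 29.0]), (0.76, [244.0, 126.0, 24.0, 34.0]), (0.75, [195.0, 150.0, 37.0, 42.0])]
stock0 [(0.7, [280.0, 186.0, 11.0, 18.0])]
parts_box [(0.94, [282.0, 257.0, 56.0, 58.0])]
pull_tab [(0.59, [281.0, 256.0, 60.0, 58.0]), (0.27, [357.0, 274.0, 10.0, 11.0])]
tray [(0.98, [376.0, 271.0, 59.0, 61.0])]
tray_handle [(0.64, [377.0, 267.0, 68.0, 57.0])]
jar [(0.82, [280.0, 186.0, 13.0, 23.0])]
tape_roll [(0.94, [340.0, 320.0, 35.0, 39.0])]
bush0 [(0.63, [357.0, 273.0, 6.0, 12.0])]
rack [(0.61, [208.0, 260.0, 173.0, 170.0])]
side {'fx': 468.649, 'fy': 468.649, 'cx': 276.244, 'cy': 211.602, 'R': [[-0.827, -0.562, 0.006], [-0.367, 0.531, -0.764], [0.426, -0.634, -0.645]], 't': [434.969, 251.446, 848.06]}
carton0 [(0.9, [408.0, 185.0, 38.0, 26.0]), (0.89, [351.0, 158.0, 45.0, 36.0]), (0.78, [332.0, 272.0, 27.0, 61.0]), (0.63, [369.0, 204.0, 46.0
[... 1047 characters left out ...]
y([1.79997677e+02, 9.10243431e-04, 2.68028087e+01]), 'wrist_force': array([-0.85044132, -0.48139699,  0.36178787]), 'moment': array([-0.01932057,  0.00058622,  0.04813573]), 'grip_force': 0.0, 'grip_width': 85.29001567049443}
{'fx': 311.34201771797746, 'fy': 311.34201771797746, 'cx': 281.87265820999744, 'cy': 207.10339316211326, 'mount': array([[-5.54090155e-04, -9.55567251e-01, -2.94772663e-01,
         7.39588621e+01],
       [ 9.99999187e-01, -8.68068718e-04,  9.34307580e-04,
        -3.12058558e-01],
       [-1.14867665e-03, -2.94771905e-01,  9.55566954e-01,
        -1.42005782e+02],
       [ 0.00000000e+00,  0.00000000e+00,  0.00000000e+00,
         1.00000000e+00]])}
18.700000000000003
```

View pics/scene0.png

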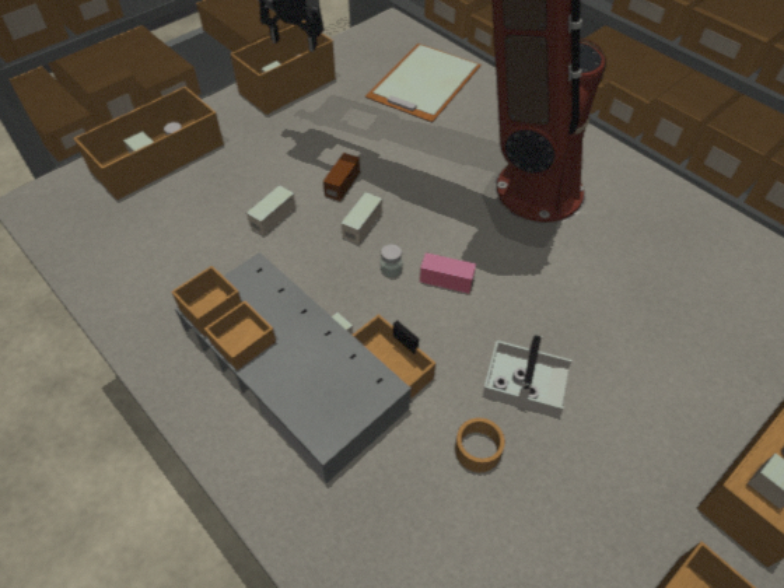

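View pics/side0.png

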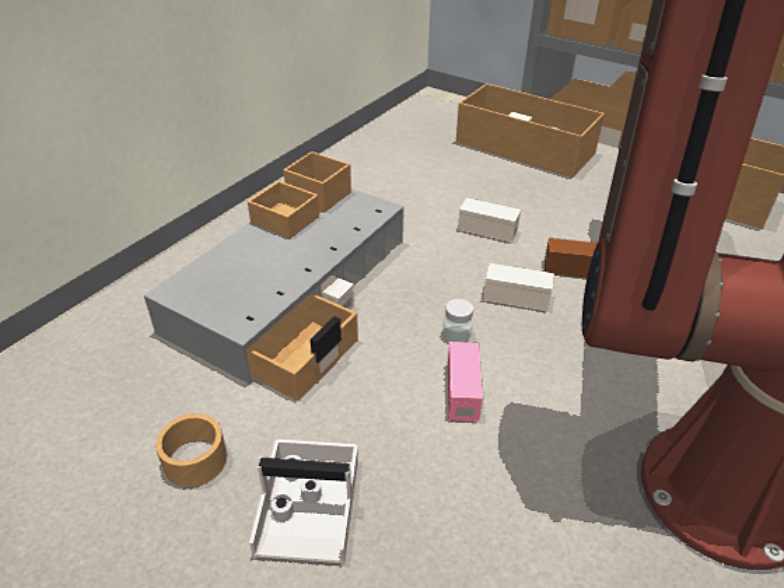

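The scene picture (784 px wide) shows:
- White cartons at (271,209) and (362,217), with a brown look-alike at (342,176) and a pink one at (447,272).
- The jar at (391,258), and the stocked carton beside the box at (341,322).
- The box with its tab at (395,350), the tray at (530,378), and the tape core at (480,443).

Next I'll fit poses from both views.

```bash
cat > h.py <<'E'
from station import *
import cv2,numpy as np
from scipy.optimize import least_squares,minimize
from scipy.spatial.transform import Rotation as Ro
def cam(n,obs=None):
    c=get_calibration(n); K=np.array([[c["fx"],0,c["cx"]],[0,c["fy"],c["cy"]],[0,0,1]])
    if n=="wrist":
        o=obs; T=np.eye(4); T[:3,:3]=Ro.from_euler("xyz",o["ee_rot"],degrees=True).as_matrix(); T[:3,3]=o["tcp_pos"]
        M=np.linalg.inv(T@np.array(c["mount"])); return K,M[:3,:3],M[:3,3]
    return K,np.array(c["R"]),np.array(c["t"])
def proj(C,X):
    K,R,t=C; p=(K@(R@np.atleast_2d(X).T+t[:,None])).T; return p[:,:2]/p[:,2:]
def tri(Cs,uv):
    P=[K@np.c_[R,t] for K,R,t in Cs]
    X=cv2.triangulatePoints(P[0],P[1],np.float64(uv[0])[:,None],np.float64(uv[1])[:,None])[:,0]; return X[:3]/X[3]
def onplane(C,uv,z):
    K,R,t=C; d=R.T@np.linalg.inv(K)@np.array([uv[0],uv[1],1.]); c=-R.T@t; return c+d*(z-c[2])/d[2]
def boxpts(lx,ly,h): return np.array([[a*lx/2,b*ly/2,c] for a in(-1,1) for b in(-1,1) for c in(0,h)],float)
def place(P,x,y,yaw):
    c,s=np.cos(yaw),np.sin(yaw); Q=P.copy(); Q[:,0]=x+c*P[:,0]-s*P[:,1]; Q[:,1]=y+s*P[:,0]+c*P[:,1]; return Q
def hullmask(C,Q):
    m=np.zeros((420*4,560*4),np.uint8); h=cv2.convexHull(np.float32(proj(C,Q)*4+2)); cv2.fillConvexPoly(m,np.int32(h),1)
    return cv2.resize(m*255,(560,420),interpolation=cv2.INTER_AREA)/255.
def fit(P,obs,x0):
    """obs: list of (C,mask); pose by silhouette overlap"""
    def f(p):
        r=0
        for C,m in obs:
            a=hullmask(C,place(P,p[0],p[1],p[2])); r-=np.minimum(a,m).sum()/np.maximum(a,m).sum()
        return r/len(obs)
    best=None
    for dy in np.arange(0,np.pi,np.pi/8) if len(x0)==2 else [x0[2]]:
        s=np.array([x0[0],x0[1],dy]); sim=s+np.array([[0,0,0],[12,0,0],[0,12,0],[0,0,.25]])
        q=minimize(f,s,method="Nelder-Mead",options=dict(initial_simplex=sim,maxiter=120,xatol=.05,fatol=1e-4))
        if best is None or q.fun<best.fun: best=q
    return best.x,-best.fun
E
python3 - <<'E'
from h import *
Cs=cam("scene"),cam("side")
for C in Cs: print("cam",-C[1].T@C[2])
im={n:get_image(n) for n in("scene","side")}
R={}
for n in im:
    for k in("carton0","tray","jar","tape_roll"): R[n,k]=regions_of(k,n)
for k,P,h in(("carton0",boxpts(110,44,50),25),("tray",boxpts(145,108,36),18),("jar",None,30),("tape_roll",None,24)):
    if P is None:
        d,hh=(48,60) if k=="jar" else (84,48); a=np.arange(0,2*np.pi,.3)
        P=np.array([[d/2*np.cos(t),d/2*np.sin(t),z] for t in a for z in(0,hh)])
    for r in R["scene",k]:
        g=onplane(Cs[0],r["extent"][:2],h)
        # partner in side
        c=[s for s in R["side",k] if np.hypot(*(onplane(Cs[1],s["extent"][:2],h)-g)[:2])<40]
        if not c: print(k,"unpaired",g,r["score"]);continue
        s=min(c,key=lambda s:np.hypot(*(onplane(Cs[1],s["extent"][:2],h)-g)[:2]))
        X=tri(Cs,(r["extent"][:2],s["extent"][:2]))
        m=[(Cs[0],r["region"].astype(float)),(Cs[1],s["region"].astype(float))]
        p,q=fit(P,m,X[:2] if k in("carton0","tray") else [X[0],X[1],0])
        col=[im[n][t["region"]].mean(0).astype(int).tolist() for n,t in(("scene",r),("side",s))]
        print(k,"tri",X.round(),"fit",p[:2].round(1),np.degrees(p[2]).round(1),"iou",round(q,2),col)
# rack corners / tab / box corners by two views (784 px picks)
for name,a,b in(("front left top",(409,390),(248,350)),("front right top",(258,255),(403,207)),("tab mid",(405,335),(327,340)),
  ("handle end A",(536,339),(262,467)),("handle end B",(530,383),(347,469)),("box front L top",(433,360),(297,387)),("box front R top",(383,320),(356,316))):
    pass
    print(name,tri(Cs,(np.array(a)/1.4,np.array(b)/1.4)).round(1),[onplane(C,np.array(u)/1.4,82 if 'top' in name else 84).round(0)[:2].tolist() for C,u in zip(Cs,(a,b))])
E
```

```text
cam [1037.28108998  588.57010409 1096.69249856]
cam [ 90.62197921 648.74538495 736.57738082]
carton0 tri [361.  40.  16.] fit [363.2  40.8] 121.3 iou 0.92 [[135, 85, 99], [213, 148, 174]]
carton0 tri [ 342. -335.   27.] fit [ 341.4 -337.6] 204.3 iou 0.81 [[72, 46, 28], [112, 70, 43]]
carton0 tri [ 525. -364.   13.] fit [ 529.7 -357.3] 11.6 iou 0.94 [[121, 123, 111], [184, 177, 166]]
carton0 tri [ 394. -202.   18.] fit [ 392.3 -200.7] 201.8 iou 0.94 [[127, 130, 117], [190, 183, 172]]
tray tri [429. 320.   8.] fit [429.  318.4] 120.2 iou 0.87 [[125, 127, 119], [176, 172, 168]]
jar tri [432. -55.  28.] fit [430.4 -62.4] 18.4 iou 0.83 [[111, 112, 107], [172, 172, 167]]
tape_roll tri [603. 352.  15.] fit [598.5 351.4] 5.5 iou 0.7 [[97, 75, 47], [142, 110, 75]]
tape_roll unpaired [747.82108592   1.10935401  24.        ] 0.17
front left top [632.  203.3  63.8] [[640.0, 212.0], [618.0, 213.0]]
front right top [ 649.6 -232.6   71.7] [[655.0, -222.0], [641.0, -222.0]]
tab mid [555.3 113.7  57.9] [[567.0, 124.0], [537.0, 136.0]]
handle end A [439.9 343.9 140. ] [[392.0, 295.0], [467.0, 348.0]]
handle end B [420.1 299.3  22. ] [[472.0, 348.0], [383.0, 294.0]]
box front L top [547.1 188.   35.3] [[565.0, 197.0], [516.0, 228.0]]
box front R top [556.1  47.9  50.1] [[573.0, 70.0], [535.0, 69.0]]
```

The wrist view comes next. Candidates for the white cartons are (530,-357) and (392,-201). The brown one at (341,-338) and the pink one at (363,41) are excluded by colour.

```bash
python3 - <<'E'
from h import *
import pickle
out=[]
for i,p in enumerate(([520,60,260],[520,150,260])):
    goto(p,[180,0,92.5]); wait(.3); o=get_obs(); im=get_image("wrist"); out.append((o,im))
    cv2.imwrite(f"pics/w{i}.png",cv2.resize(im[:,:,::-1],(784,588)))
    for k in("parts_box","pull_tab","jar"): print(k,[(round(d["score"],2),np.round(d["extent"]).tolist()) for d in spot_in(k,"wrist")][:3])
pickle.dump(out,open("w01.pkl","wb")); print(get_obs()["t"])
E
```

```text
parts_box [(0.68, [212.0, 266.0, 42.0, 51.0]), (0.57, [356.0, 126.0, 94.0, 151.0])]
pull_tab [(0.69, [356.0, 126.0, 93.0, 151.0])]
jar [(0.75, [211.0, 267.0, 41.0, 51.0])]
parts_box [(0.84, [349.0, 203.0, 87.0, 139.0])]
pull_tab [(0.6, [348.0, 202.0, 85.0, 133.0])]
jar [(0.63, [213.0, 322.0, 37.0, 56.0])]
5.4083
```

View pics/w0.png

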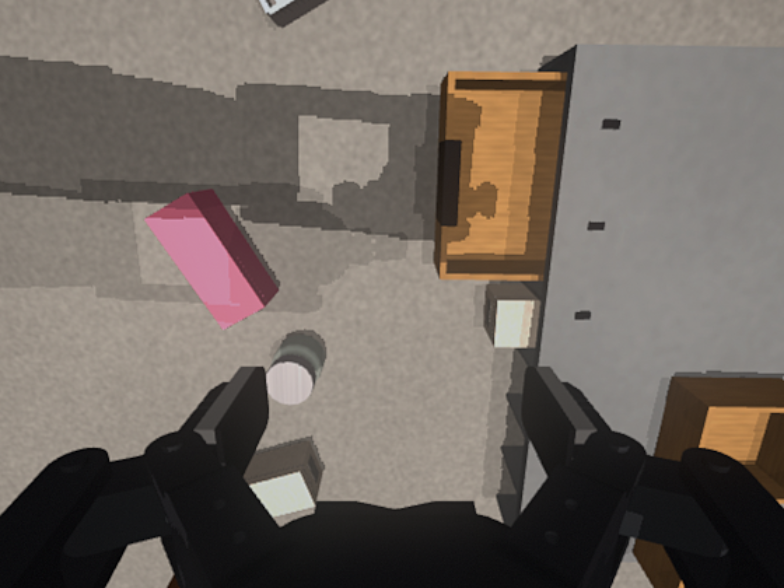

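View pics/w1.png

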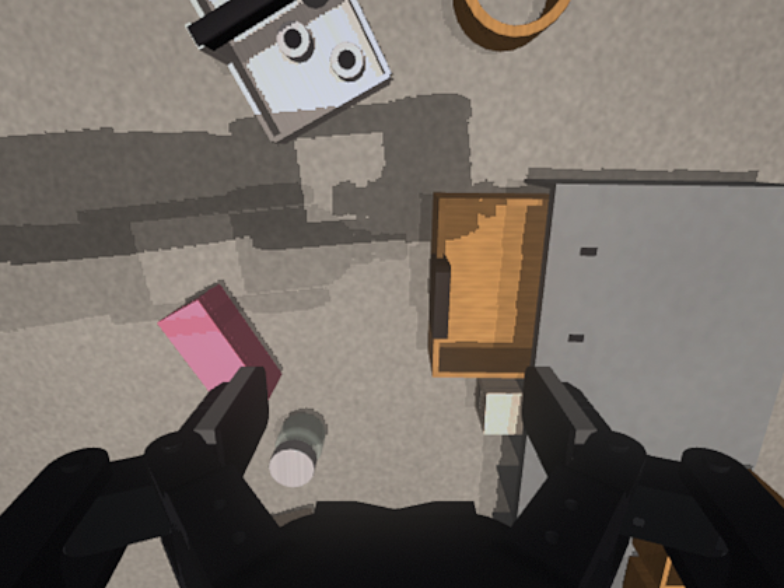

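w0 and w1 show the box front edge at about x=440 (w0), the tab at (450,183) in w0 and (441,298) in w1, and the board's front-left corner at (577,45) in w0 and (553,183) in w1. The stock carton is in the lane next to the box, and the tray's closed end faces the rack.

```bash
python3 - <<'E'
from h import *
import pickle
out=pickle.load(open("w01.pkl","rb")); C=[cam("wrist",o) for o,_ in out]
S=np.array
for n,a,b in(("board FL",(577,45),(553,183)),("tab top +y rear",(461,140),(450,258)),("tab -y rear",(458,226),(447,338)),("box FL",(447,72),(433,194)),("box FR",(440,278),(432,376)),("stock corner",(495,348),(484,434)),("jar top",(290,383),(292,468))):
    print(n,tri(C,(S(a)/1.4,S(b)/1.4)).round(1))
for i,(a,b) in enumerate((((577,45),(545,335)),((553,183),(538,345)))):
    p,q=[onplane(C[i],S(u)/1.4,82) for u in(a,b)]; print(p.round(1),q.round(1),np.degrees(np.arctan2(-(p-q)[0],(p-q)[1])).round(2))
p=[onplane(C[0],S(u)/1.4,58) for u in((447,72),(440,278))];print("boxfront",S(p).round(1))
p=[onplane(C[1],S(u)/1.4,58) for u in((433,194),(432,376))];print("boxfront",S(p).round(1))
for u in((461,140),(458,226),(440,140),(440,226)): print("tab84",onplane(C[0],S(u)/1.4,84).round(1))
E
```

```text
board FL [632.1 209.3  78.1]
tab top +y rear [563.7 147.2  61.4]
tab -y rear [563.7  86.7  81.8]
box FL [549.9 195.2  44.4]
box FR [556.5  40.1  58.5]
stock corner [611.4 -25.6  46.5]
jar top [431.5 -60.6  60.2]
[632.  208.2  82. ] [640.6   3.3  82. ] 2.41
[629.5 209.6  82. ] [636.3  83.8  82. ] 3.07
boxfront [[550.7 192.8  58. ]
 [556.8  40.   58. ]]
boxfront [[546.6 196.4  58. ]
 [556.3  39.8  58. ]]
tab84 [561.  146.3  84. ]
tab84 [564.  87.  84.]
tab84 [546.5 145.7  84. ]
tab84 [550.9  86.4  84. ]
```

```bash
cat >> h.py <<'E'
RO=np.array([641.2,-9.8]); RY=np.radians(2.6)
ex=np.array([np.cos(RY),np.sin(RY)]); ey=np.array([-ex[1],ex[0]])
def rk(x,y,z): return np.r_[RO+x*ex+y*ey,z]
def inrk(p): d=np.array(p[:2])-RO; return np.array([d@ex,d@ey])
def st(*m):
    o=get_obs(); print(*m,"t",round(o["t"],1),"tcp",o["tcp_pos"].round(1),"F",o["wrist_force"].round(1),"gw",round(o["grip_width"],1),"gf",round(o["grip_force"],1))
E
python3 - <<'E'
from h import *
p=np.array([555.5,116.5,52.]); A=[180,0,92.6]
grip(45,60)
goto(p+[0,0,70],A); move_l(p,speed=80); grip(0,60); st("grip")
q=p-np.r_[100*ex,0]; move_l(q,speed=60); st("pulled"); wait(.3)
grip(45); st("open"); move_l(q+[0,0,150],speed=200)
im=get_image("scene"); 
goto([430,200,300],[180,0,33]); wait(.3);o=get_obs(); w=get_image("wrist"); cv2.imwrite("pics/w2.png",cv2.resize(w[:,:,::-1],(784,588)))
for k in("tray","tray_handle","bush0"): print(k,[(round(d["score"],2),np.round(d["extent"]).tolist()) for d in spot_in(k,"wrist")][:6])
import pickle; pickle.dump((o,w),open("w2.pkl","wb")); st()
E
```

```text
grip t 7.9 tcp [556.4 116.5  52.9] F [ 0.8 -0.6  2.7] gw 11.1 gf 59.3
pulled t 9.8 tcp [456.6 112.1  52.9] F [5.1 0.3 5.8] gw 11.1 gf 59.7
open t 10.5 tcp [454.1 111.9  51.1] F [ 0.9 -0.7 -0.9] gw 44.9 gf 0.0
tray [(0.59, [201.0, 120.0, 121.0, 100.0])]
tray_handle [(0.77, [202.0, 119.0, 129.0, 107.0])]
bush0 [(0.85, [244.0, 99.0, 19.0, 20.0]), (0.78, [215.0, 121.0, 21.0, 20.0]), (0.66, [195.0, 96.0, 24.0, 11.0])]
t 13.1 tcp [430.  199.9 300. ] F [-0.2 -0.   0.4] gw 44.6 gf 0.0
```

View pics/w2.png

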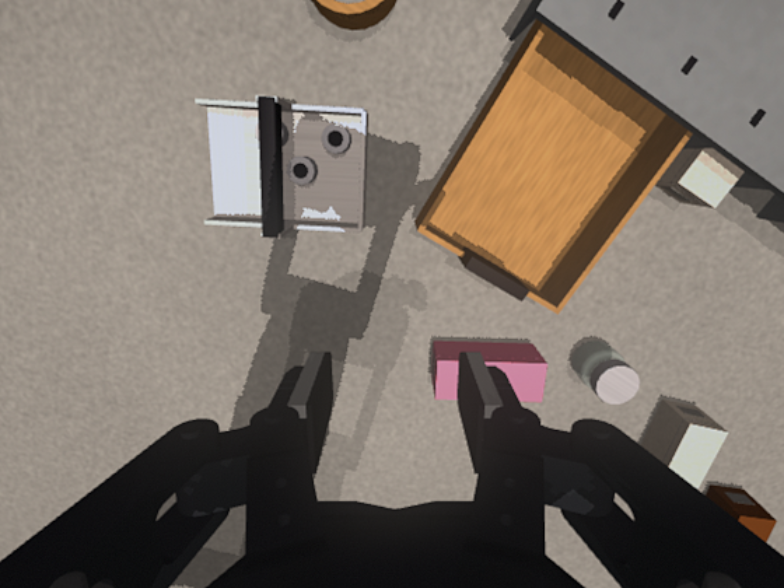

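The box is out. The tray handle top runs from (268,97) to (271,236), the lip is on the left, and there are three bushings. I'll go above it for a second view.

```bash
python3 - <<'E'
from h import *
import pickle
o,w=pickle.load(open("w2.pkl","rb")); C=cam("wrist",o); S=np.array
p,q=[onplane(C,S(u)/1.4,87) for u in((268,97),(271,236))]
print(p,q,(p+q)/2,np.degrees(np.arctan2(*(p-q)[1::-1])),np.linalg.norm(p-q))
m=(p+q)/2; a=np.degrees(np.arctan2(*(p-q)[1::-1]))
u=S([np.cos(np.radians(a)),np.sin(np.radians(a)),0])
grip(45); goto([*(m-150*u)[:2],230],[180,0,a]); wait(.3); o2=get_obs(); w2=get_image("wrist"); pickle.dump((o2,w2),open("w3.pkl","wb"))
cv2.imwrite("pics/w3.png",cv2.resize(w2[:,:,::-1],(784,588)))
E
```

```text
[475.34280787 342.28098632  87.        ] [383.73604506 290.70623314  87.        ] [429.53942647 316.49360973  87.        ] 29.379580291864617 105.12732355631897
```

View pics/w3.png

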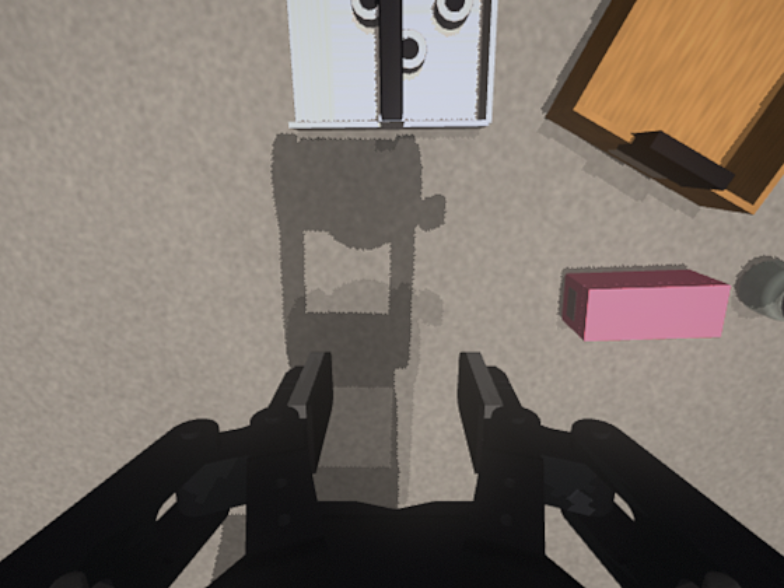

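The near handle end is at (391,122) and the bar runs vertically, so the tool yaw is right. I'll grasp, lift and check the IK for pouring.

```bash
cat >> h.py <<'E'
def traypose(lip,h,tau):
    """tool pose for tray with given lip point, heading, tilt (deg)"""
    R=Ro.from_euler("ZY",[h,tau],degrees=True).as_matrix()
    p=np.array(lip)+R@np.array([-75.5,0,58.3-9.5]); T=R@np.array([[0,-1,0],[-1,0,0],[0,0,-1.]])
    return p,Ro.from_matrix(T).as_euler("xyz",degrees=True)
E
python3 - <<'E'
from h import *
import pickle
S=np.array; (o,_),(o2,_)=[pickle.load(open(f,"rb")) for f in("w2.pkl","w3.pkl")]
Cs=cam("wrist",o),cam("wrist",o2)
print("tri end",tri(Cs,(S((271,236))/1.4,S((391,121))/1.4)).round(1))
e=onplane(Cs[1],S((391,121))/1.4,87); a=29.4; u=S([np.cos(np.radians(a)),np.sin(np.radians(a)),0]); m=e+54*u; print(e,m)
L0=rk(-60,129,0)
for lz,t in((150,0),(75,35),(75,55),(75,65),(78,72)):
    p,A=traypose(L0+[0,0,lz],182.6,t); print(t,p.round(),A.round(),solve_ik(p,A))
m=(m*.6+S([429.5,316.5,0])*.4); m[2]=58.5; print(m)
grip(45,100); goto(m+[0,0,80],[180,0,a]); move_l(m,speed=80); st("at"); grip(0,100); st("grip")
move_l(m+[0,0,130],speed=80); st("lift")
cv2.imwrite("pics/s4.png",get_image("side")[200:420,60:400,::-1].repeat(2,0).repeat(2,1))
E
```

```text
tri end [381.9 291.4  80.8]
[381.47899086 291.07122537  87.        ] [428.52453666 317.58002806  87.        ]
0 [651. 120. 199.] [180.   0.  93.] [ 4.35525885e+00  1.83373933e+01  8.87457714e+01 -2.54444375e-14
  7.29168353e+01  1.75525885e+00]
35 [609. 118. 158.] [145.   0.  93.] [  5.21329095  -0.31081434 121.47978708  -3.70055749  23.90330218
   5.52510592]
55 [579. 116. 165.] [125.   0.  93.] None
65 [563. 116. 164.] [115.   0.  93.] None
72 [552. 115. 165.] [108.   0.  93.] None
[428.91472199 317.14801684  58.5       ]
at t 16.4 tcp [429.5 317.5  59.1] F [0.5 0.2 0.3] gw 45.1 gf 0.0
grip t 16.8 tcp [429.4 317.6  59.4] F [-2.7  0.1  4.9] gw 12.6 gf 98.1
lift t 18.6 tcp [428.5 316.9 187.8] F [-0.   0.8 -3.9] gw 12.5 gf 97.6
```

View pics/s4.png

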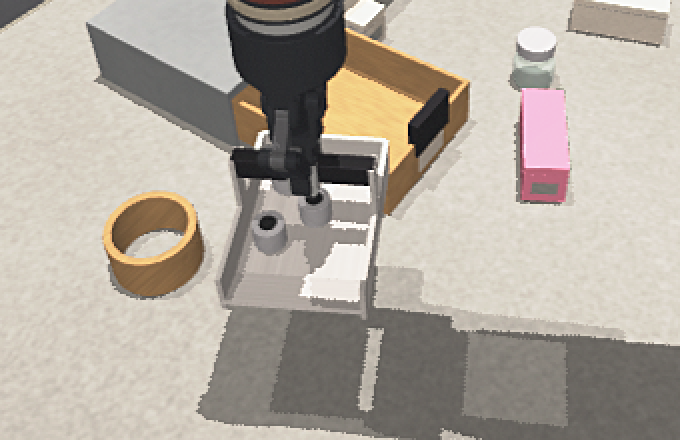

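The tray is held level with all bushings inside. Tipping towards the robot is out of the arm's range, so I'll search other headings.

```bash
python3 - <<'E'
from h import *
J=np.array([[-157.48,157.48],[-44.54,120.13],[17.64,146.25],[-64.5,244.5],[7.68,150.69],[-147.95,147.95]])
for h in range(-180,180,15):
    for lx,ly in((-90,129),(-60,129),(-90,145),(-90,110)):
        r=[]
        for lz,t in((130,0),(105,20),(75,40),(75,50),(75,60),(75,68)):
            p,A=traypose(rk(lx,ly,lz),h,t); q=solve_ik(p,A); r.append(q)
        ok=[q is not None for q in r]
        if all(ok[:5]): 
            Q=np.array(r[:5+ok[5]]); print(h,lx,ly,sum(ok),"margin",np.minimum(Q-J[:,0],J[:,1]-Q).min().round(),"maxstep",np.abs(np.diff(Q,axis=0)).max().round(), "end",Q[-1].round())
E
```

```text
-165 -90 129 5 margin 3.0 maxstep 53.0 end [  -5.  -11.  144.  122.   20. -134.]
-165 -60 129 5 margin 6.0 maxstep 54.0 end [  -4.   -6.  140.  125.   20. -137.]
-165 -90 145 5 margin 3.0 maxstep 61.0 end [  -2.  -11.  143.  128.   19. -138.]
-165 -90 110 5 margin 2.0 maxstep 46.0 end [  -9.  -11.  144.  116.   23. -130.]
-150 -90 129 6 margin 2.0 maxstep 36.0 end [ -21.   -3.  144.  107.   49. -139.]
-150 -60 129 6 margin 6.0 maxstep 36.0 end [ -19.    1.  140.  109.   47. -140.]
-150 -90 145 6 margin 2.0 maxstep 35.0 end [ -18.   -4.  144.  110.   47. -140.]
-150 -90 110 6 margin 3.0 maxstep 36.0 end [ -24.   -3.  143.  104.   51. -138.]
-135 -90 129 6 margin 10.0 maxstep 35.0 end [ -28.    4.  136.   88.   62. -137.]
-135 -60 129 6 margin 12.0 maxstep 35.0 end [ -25.    8.  133.   90.   61. -136.]
-135 -90 145 6 margin 9.0 maxstep 36.0 end [ -25.    4.  137.   90.   61. -137.]
-135 -90 110 6 margin 11.0 maxstep 35.0 end [ -30.    5.  135.   86.   64. -137.]
-120 -90 129 6 margin 11.0 maxstep 31.0 end [ -30.   12.  127.   75.   73. -137.]
-120 -60 129 6 margin 12.0 maxstep 31.0 end
[... 2203 characters left out ...]
nd [ 26.  41.  82. -47. 108. 139.]
90 -90 129 6 margin 11.0 maxstep 21.0 end [ 31.  37.  90. -53.  99. 136.]
90 -60 129 6 margin 10.0 maxstep 21.0 end [ 30.  39.  86. -54. 100. 134.]
90 -90 145 6 margin 12.0 maxstep 21.0 end [ 33.  37.  89. -53. 100. 136.]
90 -90 110 6 margin 10.0 maxstep 21.0 end [ 30.  36.  92. -54.  98. 136.]
105 -90 129 6 margin 3.0 maxstep 22.0 end [ 34.  30. 100. -61.  89. 134.]
105 -60 129 6 margin 3.0 maxstep 22.0 end [ 33.  33.  97. -62.  89. 132.]
105 -90 145 6 margin 4.0 maxstep 22.0 end [ 36.  31.  99. -60.  91. 134.]
105 -90 110 6 margin 2.0 maxstep 23.0 end [ 33.  29. 102. -62.  88. 134.]
120 -90 145 5 margin 1.0 maxstep 27.0 end [ 34.  20. 110. -64.  74. 127.]
```

Heading 92.6° (across the box, lip towards +y) works with good margins. Pouring now.

```bash
python3 - <<'E'
from h import *
L=rk(-90,118,0)
for lz,t,v in((170,0,100),(130,12,60),(100,25,60),(80,37,60),(75,47,60),(75,55,50),(75,62,50),(75,68,50)):
    p,A=traypose(L+[0,0,lz],92.6,t); move_l(p,A,speed=v)
st("tipped"); wait(1.0); w=get_image("scene")
print([(round(d["score"],2),np.round(d["extent"]).tolist()) for d in spot_in("bush0","scene")])
cv2.imwrite("pics/s5.png",cv2.resize(w[170:320,220:420,::-1],(800,600)))
E
```

```text
tipped t 25.1 tcp [545.2 120.6 163.2] F [ 0.1  0.  -1.9] gw 12.7 gf 98.2
[(0.61, [300.0, 254.0, 12.0, 17.0]), (0.54, [286.0, 254.0, 6.0, 10.0])]
```

View pics/s5.png

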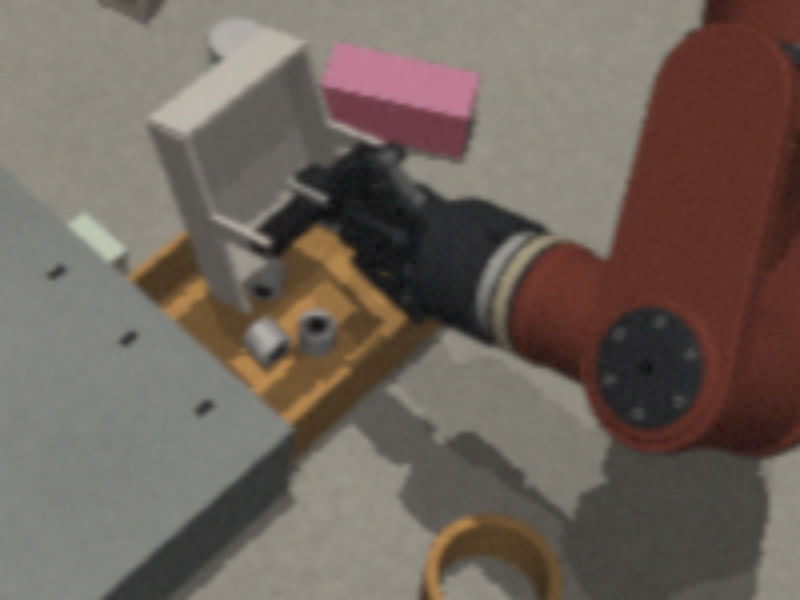

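The crop shows three bushings in the box, at about (267,280), (267,342) and (317,328). The wrist force matches an empty tray. I'll set the tray back down next.

```bash
python3 - <<'E'
from h import *
L=rk(-90,118,0)
for lz,t,v in((120,68,100),(130,40,80),(150,20,80),(170,0,80)):
    p,A=traypose(L+[0,0,lz],92.6,t); move_l(p,A,speed=v)
m=np.array([429.3,317.4,187.]); A=[180,0,29.4]
move_l(m,A,speed=130); move_l([*m[:2],70],speed=100); 
z=70
while z>56:
    z-=1; move_l([*m[:2],z],speed=20)
    if get_obs()["wrist_force"][2]>2.5: break
st("down",z); grip(35); wait(.2); st("rel"); move_l([*m[:2],200],speed=150)
wait(.2)
goto([500,60,300],[180,0,92.6]); wait(.3); w=get_image("wrist"); o=get_obs(); C=cam("wrist",o)
print([(round(d["score"],2),np.round(d["extent"]).tolist()) for d in spot_in("bush0","wrist")])
cv2.imwrite("pics/w6.png",cv2.resize(w[:,:,::-1],(784,588))); np.save("w6.npy",w)
import pickle; pickle.dump((o,w),open("w6.pkl","wb")); st()
E
```

```text
down 58 t 35.4 tcp [429.5 317.5  59.4] F [-4.  -3.1  8. ] gw 12.2 gf 99.7
rel t 35.9 tcp [429.3 317.4  57.9] F [0.1 0.3 1.1] gw 35.3 gf 0.0
[(0.67, [339.0, 123.0, 21.0, 18.0]), (0.6, [315.0, 151.0, 22.0, 24.0]), (0.54, [319.0, 106.0, 19.0, 23.0])]
t 39.0 tcp [499.9  60.3 299.9] F [-0.5  0.4 -0.8] gw 34.8 gf 0.0
```

View pics/w6.png

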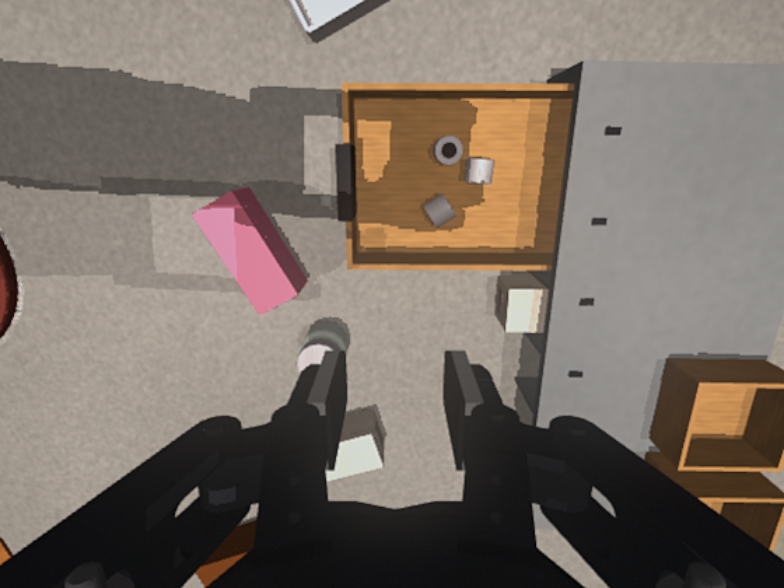

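All three bushings lie in the box, at (448,150), (480,170) and (438,210), and the tab is at (346,182). I'll regrip the tab and push the box home.

```bash
python3 - <<'E'
from h import *
p=np.array([455.6,112.,52.]); A=[180,0,92.6]
grip(45,50); goto(p+[0,0,80],A); move_l(p,speed=80); grip(0,50); st("grip")
s=get_obs()["tcp_pos"]; s[2]=52
move_l(s+np.r_[100*ex,0],speed=50); st("push100"); F0=get_obs()["wrist_force"][:2]@ex
d=100
while d<140:
    d+=1; move_l(s+np.r_[d*ex,0],speed=20); f=get_obs()["wrist_force"][:2]@ex
    if f<-14: break
st("home",d); wait(.2); print(inrk(get_obs()["tcp_pos"]),"tab x expected home",-60+2.5)
grip(45); wait(.2); st("rel"); move_l(get_obs()["tcp_pos"]+[0,0,150],speed=150)
goto([500,-60,330],[180,0,92.6]); wait(.3); o=get_obs();w=get_image("wrist")
cv2.imwrite("pics/w7.png",cv2.resize(w[:,:,::-1],(784,588)));import pickle; pickle.dump((o,w),open("w7.pkl","wb"))
E
```

```text
grip t 41.6 tcp [456.4 112.1  52.6] F [ 1.4 -0.4  1.6] gw 11.4 gf 50.1
push100 t 43.8 tcp [553.1 116.7  52.7] F [-11.4  -1.   14.5] gw 11.5 gf 51.7
home 126 t 50.3 tcp [577.  117.8  52.7] F [-17.2  -1.1  18. ] gw 11.3 gf 52.7
[-58.36141208 130.41710201] tab x expected home -57.5
rel t 51.1 tcp [582.4 117.7  51.9] F [-1.   0.3  0.5] gw 44.6 gf 0.0
```

View pics/w7.png

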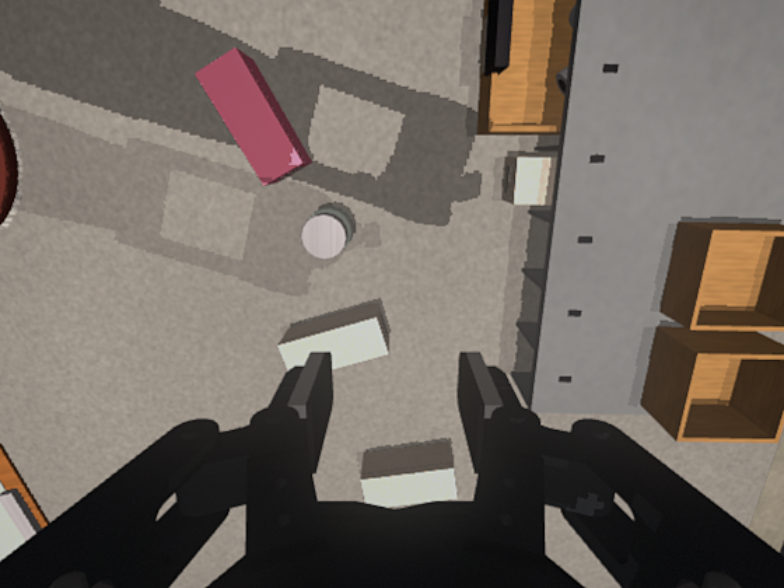

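```bash
python3 - <<'E'
from h import *
import pickle
o,w=pickle.load(open("w7.pkl","rb")); C=cam("wrist",o); S=np.array
for n,u,z in(("boxFR",(478,132),58),("stock FR top",(514,205),50),("stock FL",(516,156),50),("board right front",(532,410),82),("board edge",(577,20),82),("board edge2",(551,240),82)):
    X=onplane(C,S(u)/1.4,z); print(n,X.round(1),inrk(X).round(1))
# cartons: rerun fit from scene+side
Cs=cam("scene"),cam("side"); 
for n in("scene","side"): get_image(n)
a,b=regions_of("carton0","scene"),regions_of("carton0","side")
for x0 in((530,-357),(392,-201)):
    m=[]
    for Cc,rr in zip(Cs,(a,b)):
        r=min(rr,key=lambda r:np.hypot(*(onplane(Cc,r["extent"][:2],25)[:2]-x0))); print(onplane(Cc,r["extent"][:2],25)[:2].round(),r["score"]); m.append((Cc,r["region"].astype(float)))
    p,q=fit(boxpts(110,44,50),m,x0); print(p[:2].round(1),np.degrees(p[2]),q)
# from wrist picture, top-face corners of the near carton z=50
for u in((278,344),(378,318),(389,355)): print(onplane(C,S(u)/1.4,50).round(1))
E
```

```text
boxFR [568.  39.  58.] [-70.9  52. ]
stock FR top [610.4 -24.2  50. ] [-31.4 -13. ]
stock FL [606.6  20.3  50. ] [-33.2  31.6]
board right front [ 646.1 -225.7   82. ] [  -4.9 -215.9]
board edge [632.8 123.5  82. ] [ -2.3 133.5]
board edge2 [638.9 -50.7  82. ] [ -4.1 -40.7]
[ 531. -346.] 0.58
[ 525. -354.] 0.96
[ 529.4 -357.8] 11.541424513308488 0.931354025372621
[ 448. -177.] 0.86
[ 438. -175.] 0.93
[ 438.9 -182.8] 198.85068654419334 0.9038486462027218
[ 380.9 -179.4   50. ]
[ 485.  -145.2   50. ]
[ 498.1 -186.5   50. ]
```

Carton B was knocked aside: it is now at (439,-183), yaw about 18.6°. Whether the box is fully home is marginal (front measures -67 to -61, and should be -60), so I'll push it again from the front with a higher force threshold.

```bash
python3 - <<'E'
from h import *
A=[180,0,92.6]
grip(0,60); p=rk(-100,130,50); goto(p+[0,0,100],A); move_l(p,speed=100); st()
x=-100
while x<-55:
    x+=1; move_l(rk(x,130,50),speed=30); o=get_obs(); f=o["wrist_force"][:2]@ex
    if f<-3: print(x,inrk(o["tcp_pos"])[0].round(1),f.round(1))
    if f<-30: break
wait(.3); st("pushed")
move_l(rk(-100,130,50),speed=60); move_l(rk(-100,130,160),speed=150)
E
```

```text
t 56.4 tcp [536.3 115.6  50.8] F [1.3 0.6 0.6] gw 0.1 gf 0.0
-77 -78.2 -5.6
-76 -78.2 -7.7
-75 -78.2 -10.4
-74 -78.3 -12.7
-73 -78.3 -14.5
-72 -78.3 -18.2
-71 -78.4 -20.1
-70 -78.4 -22.8
-69 -78.5 -25.4
-68 -78.5 -27.7
-67 -78.6 -30.2
pushed t 64.9 tcp [556.8 116.6  49.6] F [-30.7  -2.7  26.6] gw -0.4 gf 16.1
```

The box doesn't move at 30 N, so it is at its stop. Next is carton B into lane 1 (rack y -121), after checking lane positions from the screws on the board.

```bash
cat >> h.py <<'E'
def carton(c,yaw,lane):
    """grasp carton near its rear end, insert, release"""
    u=np.array([np.cos(np.radians(yaw)),np.sin(np.radians(yaw))]); g=np.array(c)-38*u; A=[180,0,yaw]; B=[180,0,np.degrees(RY)]
    grip(66,40); goto([*g,120],A); move_l([*g,20],speed=100); st("at"); grip(0,40); st("grip")
    move_l([*g,32],speed=60); move_l(rk(-120,lane,32),B,speed=100); move_l(rk(-105,lane,21.5),speed=50); st("front")
    for x in np.arange(-100,-40,5):
        move_l(rk(x,lane,21.5),speed=40); f=get_obs()["wrist_force"]
        if np.hypot(*f[:2])>12: st("contact",x); return False
    st("in"); return True
def push(lane):
    grip(54); move_l(rk(-75,lane,21.5),speed=80); move_l(rk(-95,lane,40),speed=100); grip(0); move_l(rk(-95,lane,25),speed=60)
    for x in np.arange(-90,-15,1.):
        move_l(rk(x,lane,25),speed=40); o=get_obs(); f=o["wrist_force"][:2]@ex
        if f<-10: break
    wait(.2); st("pushed",x,inrk(get_obs()["tcp_pos"]).round(1)); move_l(rk(-90,lane,25),speed=80); move_l(rk(-90,lane,150),speed=150)
E
python3 - <<'E'
from h import *
import pickle
o,w=pickle.load(open("w7.pkl","rb")); C=cam("wrist",o)
for u in((610,68),(597,158),(585,240),(574,313),(565,379)): print(inrk(onplane(C,np.array(u)/1.4,82)).round(1))
print(carton((439.2,-183),18.6,-121))
w=get_image("scene"); cv2.imwrite("pics/s8.png",cv2.resize(w[120:270,160:360,::-1],(800,600)))
E
```

```text
[28.5 99.5]
[27.6 30. ]
[ 26.5 -40.7]
[  25.1 -110.6]
[  24.7 -180.5]
at t 69.6 tcp [ 403.9 -195.5   20.6] F [ 0.5 -0.4  0.1] gw 66.1 gf 0.0
grip t 69.9 tcp [ 404.1 -195.8   21. ] F [ 0.1 -1.   4.3] gw 43.5 gf 41.6
front t 72.3 tcp [ 541.9 -135.4   21.2] F [-0.4 -0.5 -1.5] gw 43.6 gf 41.0
in t 75.6 tcp [ 602.2 -132.7   21.6] F [-0.4  0.8 -1.2] gw 43.4 gf 41.0
True
```

View pics/s8.png

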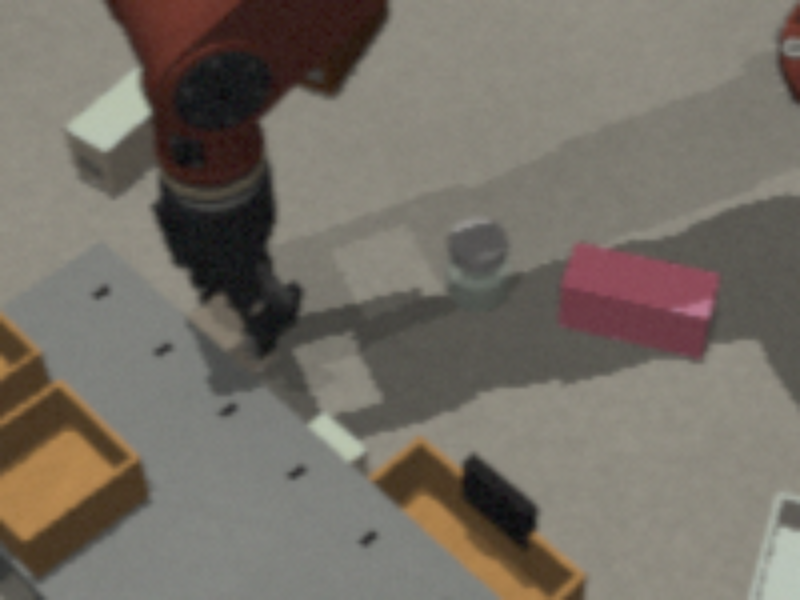

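Carton B's front is in its lane without contact, with the gripper at (260,330). I'll push it home and then fetch carton A, taking a fresh view first.

```bash
python3 - <<'E'
from h import *
push(-121)
goto([480,-250,300],[180,0,11]); wait(.3)
Cs=cam("scene"),cam("side")
for n in("scene","side"): get_image(n)
a,b=regions_of("carton0","scene"),regions_of("carton0","side")
x0=(529.5,-357.5); m=[]
for Cc,rr in zip(Cs,(a,b)):
    for r in rr: print(onplane(Cc,r["extent"][:2],25)[:2].round(),round(r["score"],2))
    r=min(rr,key=lambda r:np.hypot(*(onplane(Cc,r["extent"][:2],25)[:2]-x0))); m.append((Cc,r["region"].astype(float)))
print(fit(boxpts(110,44,50),m,(*x0,.2)))
o=get_obs(); w=get_image("wrist"); cv2.imwrite("pics/w9.png",cv2.resize(w[:,:,::-1],(784,588)));import pickle; pickle.dump((o,w),open("w9.pkl","wb")); st()
E
```

```text
pushed -36.0 [ -39.8 -120.9] t 91.8 tcp [ 606.9 -132.4   24.7] F [-11.3  -0.5   9.4] gw -0.3 gf 5.8
[ 342. -340.] 0.93
[ 530. -352.] 0.87
[366.  44.] 0.64
[ 636. -124.] 0.86
[ 335. -339.] 0.84
[ 518. -343.] 0.8
[357.  42.] 0.58
(array([ 5.30501991e+02, -3.58518496e+02,  2.12528401e-01]), np.float64(0.9323668095639215))
t 95.0 tcp [ 480.1 -249.8  299.9] F [-0.   0.4  0.3] gw -0.0 gf 0.0
```

View pics/w9.png

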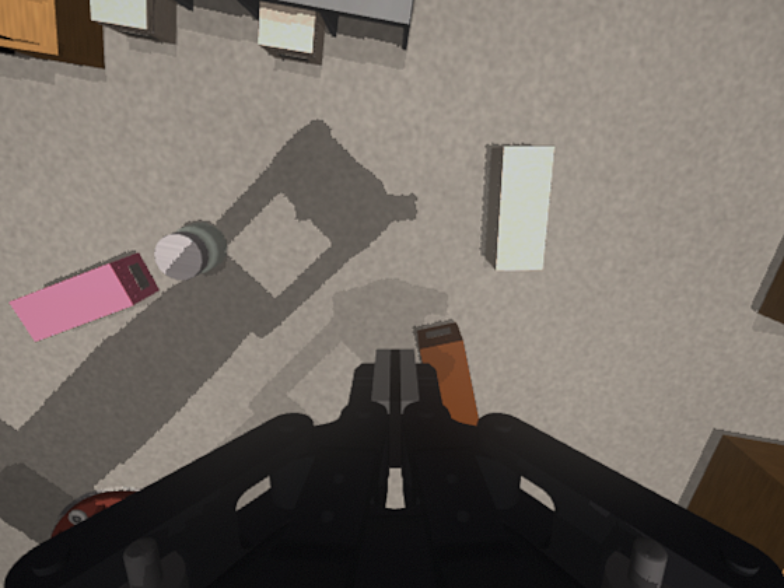

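Carton B is at its stop (face at -25 after the rack offset). Carton A lies at (525,207) in w9, world (530,-358), and the lane right of B is free. Now carton A.

```bash
python3 - <<'E'
from h import *
if carton((530.3,-358.3),12.1,-185):
    push(-185)
    goto([420,-80,380],[180,0,20]); wait(.3); w=get_image("wrist"); cv2.imwrite("pics/w10.png",cv2.resize(w[:,:,::-1],(784,588)))
    st()
E
```

```text
at t 97.7 tcp [ 493.8 -366.9   20.9] F [-0.4  0.4  0.1] gw 66.1 gf 0.0
grip t 98.0 tcp [ 493.9 -366.9   21.2] F [-0.6 -0.3  3.5] gw 43.1 gf 42.1
front t 100.7 tcp [ 545.  -199.3   21.2] F [-0.2  0.2 -1.5] gw 43.4 gf 41.6
in t 104.0 tcp [ 605.1 -196.6   21.4] F [ 0.2 -0.1 -1.1] gw 43.3 gf 41.6
pushed -37.0 [ -40.8 -184.9] t 119.9 tcp [ 608.8 -196.3   24.9] F [-12.1  -0.6   8.4] gw -0.3 gf 6.0
t 123.2 tcp [420.1 -80.2 379.2] F [-0.5  0.3 -0.3] gw -0.0 gf 0.0
```

View pics/w10.png

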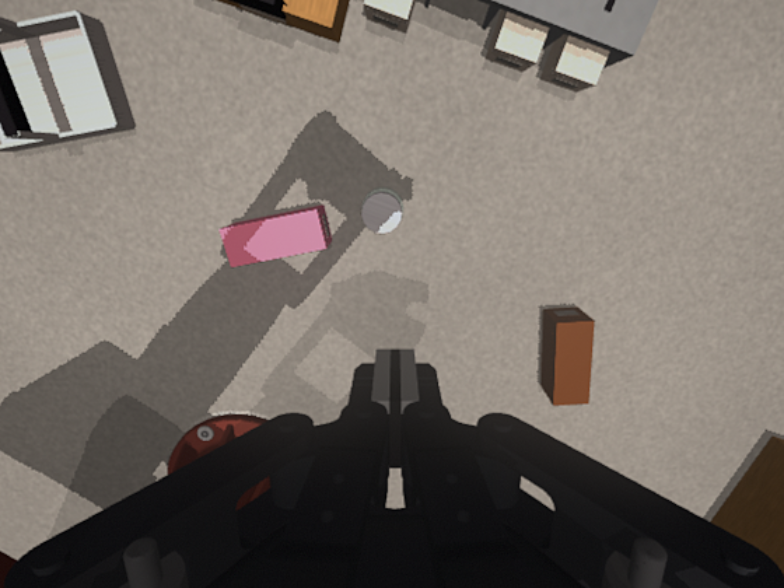

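Both cartons stand home in their lanes, at (520,40) and (582,62). The box is home, the tray is flat and empty, and the jar and the look-alikes are where they were. Handing in.

```bash
python3 -c "
from station import *
print(sign_off())"
```

```text
the job is handed in; nothing more can be done
None
```

I've handed the job in; the sign-off gave no verdict. By my checks, the three bushings are in the parts box and it is home against its stop, the tray is flat on the bench, and both white cartons are at their stops in separate lanes; the stocked carton, jar and tape core were left alone.

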